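Lock the watch-case holder with its pin and sprung ring

TASK

Lock the watchmaker's case holder: take the orange pin from the wooden rack, push it fully home in the brass bush of the green stand, then flip the sprung wire ring over the standing pin so that it lies flat on the pin's collar. Let go of everything.

Things in the scene. Friction and masses are not known exactly. Their poses are not given: they have to be found in the camera images.
- lock_pin (a point): Middle of the orange pin, upright in a 3-hole wooden rack (holes 60 mm apart, 55 mm high) beside a blue and a yellow pin. z up the pin; at start x along the rack's row. From here: 12 mm steel shaft, tapered tip, 43 mm down; 38 mm wide collar 3 to 7 mm up, underside on the rack's top; 14 mm round grip 7 to 43 mm up. 60 g.
- bush (a point): Mouth centre of the brass bush on the fixed green stand, on its rim 75 mm above the bench. z up, x level towards the ring's hinge. Funnel 29 mm across inside (36 outside), narrowing in 17 mm to a 16 mm bore, 40 deep. With the pin home its collar sits on the rim, its middle 3 mm below this point. A watch head (68 mm wide, top 67 mm above bench) stands 100 mm off along +y.
- ring (a joint): Ring angle (rad): 0 flat on a seated pin's collar, 1.57 upright; starts open at 1.75 to 2.15, leaning away from the bush. Hinge along bush y, 38 mm off along bush +x, 6.5 mm above the rim. Wire 5 mm, 26 mm wide inside: passes the grip, not the collar. Sprung shut, but its stiff hinge holds it while open or upright (under 1 N moves its end); pushed some 20 to 40 degrees past upright to the bush it falls shut.
- ring_end (a point): Middle of the red free end (7 mm thick) of the steel wire ring, 74 mm from its hinge axis. It stands up at the start and ends flat, 36 mm from the bush centre on the bush's -x side, 6.5 mm above the rim.
Mind the look-alikes: they are no part of the job. Of the things that look like the part that bears bush, the larger one is meant. Of the things that look like the part that bears lock_pin, the larger one is meant.

How it is judged:
On the way, in this order (a step that is already met when the one before it is completed fails the run):
1. the orange pin is home in the bush while the ring is still open (horizontal distance between lock_pin and bush below 0.01 m and z of lock_pin in the frame of bush below 0.003 m and angle between lock_pin's own z axis and vertical below 0.17 rad and value of joint ring above 1 rad), for 0.2 s.
2. the ring is flipped over and lies flat on the collar of the seated pin (z of lock_pin in the frame of bush below 0.003 m and value of joint ring below 0.17 rad), for 0.2 s.
At the end, for the whole second after the job is handed in: The orange pin stands in the bush, its middle within 10 mm sideways of the bush axis and no more than 3 mm above the rim (fully home: 3 mm below it), within 10 degrees of upright, and the ring lies over it within 10 degrees of flat (between -0.1 and 0.17 rad) (all of step 2 and horizontal distance between lock_pin and bush below 0.01 m and z of lock_pin in the frame of bush above -0.015 m and angle between lock_pin's own z axis and vertical below 0.17 rad and value of joint ring above -0.1 rad); the robot touches nothing.
It also fails if it takes over 45 s, if anything falls off the work surface, if the arm or the gripper's body presses on something with over 40 N, if the wrist force passes 120 N, or if a joint passes its speed limit or range.

ROBOT

A 6-joint arm with a two-finger parallel gripper is mounted at the origin on the work surface. World frame = base frame: x ahead of the robot, y to its left, z up, the work surface at z = 0. Lengths are in m, angles in rad, forces in N, time in s.
With the tool pointing down it reaches from about 0.35 to 0.725 m from the base axis. Payload 4.3 kg.
Tool frame: the origin (TCP) lies midway between the tips of the shut fingers; the grasp point (between the pads) lies 19 mm behind it; z points along the fingers, y is the line along which they close (so a half turn about z gives the same grasp; the last joint's range is limited). The gripper opens to 85 mm and grips with 20 to 120 N. Pads are 22 mm wide; open, the fingers measure 114 mm over their backs; the gripper's body (76 mm by 85 mm) begins 54 mm behind the grasp point. The pads swing forward as they close: fully open they stand 13 mm farther back than shut.
Start: joints at [1.157, 0.377, 0.081, 1.274, 0, 1.46], TCP at [0.172, 0.549, 0.199] pointing down, gripper open.
Joint ranges: [-2.72, 2.72], [-0.84, 1.66], [-1.02, 1.22], [-1.77, 2.12], [-1.37, 1.28], [-3.14, 3.14]. Speed limits (rad/s): [2.57, 2.57, 3.14, 3.14, 3.14, 3.14].

INTERFACE

Orientations are given as a rotation vector (axis times angle).
In Python, from station import env, solver, viewer, job gives the robot as it stands. Calls block until the motion is done:
- env.movep(position, orientation): joint-space move of the TCP to a pose.
- env.move_straight(position, ori=None, rate=0.15, max_force=None): straight line of the TCP; ori=None keeps the orientation; rate is the mean speed in m/s. With max_force (N) it stops when the force on the tool has changed by that much, and returns True; else False.
- env.move_j(angles): joint-space move.
- env.move_gripper(opening, newtons=None): finger opening in m; newtons is the grip in N (None keeps the last); returns when the fingers have stopped.
- env.pause(seconds).
- solver.inverse_kinematics(position, orientation): joint angles nearest the present ones, or None.
- env.state(): the state.
- viewer.read_camera(name): name is "scene" or "top"; returns the picture (400x640x3 uint8, red, green, blue); there is no depth.
- viewer.camera_info(name): a dict with "K" (3x3 intrinsics, pixels), "dist_coeffs" ([k1, k2, p1, p2, k3] as OpenCV has them; the pictures are not rectified), "camera_from_world" (4x4, takes a point from world to camera coordinates). Camera axes: x right, y up, looking along -z (the intrinsics and any distortion apply to the point x, -y, -z); pixel columns grow to the right and rows downward; lengths in m; the calibration is good to about 2 mm. A picture is of the moment at which its call begins. camera_info takes no time and is no camera call.
A pose or a line that the arm cannot do raises env.PlanningError and nothing moves.
- job.hand_in(): hands the job in; it is judged then, once.
The state is a dict: "clock": time; "joint_pos": joint angles; "joint_velocities": joint speeds; "joint_torque": joint torques, N m; "ee_pos": TCP position; "ee_rot": TCP orientation; "force": force on the tool from outside, world axes, zero at the start; "torque": the same for the moment, N m; "gripper_width": finger opening in m; "finger_force": force on a finger pad.
Only numpy, scipy, OpenCV 4.12 (cv2) and the standard library are available. Lean on these libraries where they do the work, as an engineer would, in place of code of your own. Each camera call takes 0.05 s, during which the arm holds its last target. There are 200 camera calls.

## Working session

There is one attempt and no reset: what is moved stays moved. The work goes in short steps, each a Python script; the robot and the scene stay as the last script left them, time stands still between calls to the robot, and variables do not carry over. Pictures are saved under pics/ and viewed, at most 10 in all, crops included, and the job is handed in when it is done.

```bash
mkdir -p pics; cat > h.py <<'E'
from station import env, solver, viewer, job
import numpy as np, cv2
def grab(n,name=None):
    im=viewer.read_camera(n)
    if name: cv2.imwrite('pics/'+name,im[:,:,::-1])
    return im
def ray(n,uv):
    c=viewer.camera_info(n);T=np.array(c['camera_from_world'])
    p=cv2.undistortPoints(np.array([[uv]],float),np.array(c['K']),np.array(c['dist_coeffs']))[0,0]
    d=T[:3,:3].T@np.array([p[0],-p[1],-1]);o=-T[:3,:3].T@T[:3,3]
    return o,d/np.linalg.norm(d)
def onz(n,uv,z):
    o,d=ray(n,uv);return o+d*(z-o[2])/d[2]
def tri(uvs,uvt):
    A=np.zeros((3,3));b=np.zeros(3)
    L=[ray('scene',uvs),ray('top',uvt)]
    for o,d in L:
        P=np.eye(3)-np.outer(d,d);A+=P;b+=P@o
    x=np.linalg.solve(A,b)
    return x,[np.linalg.norm((np.eye(3)-np.outer(d,d))@(x-o)) for o,d in L]
def proj(n,X):
    c=viewer.camera_info(n);T=np.array(c['camera_from_world'])
    p=T[:3,:3]@np.array(X)+T[:3,3];p=np.array([[p[0],-p[1],-p[2]]])
    return cv2.projectPoints(p,np.zeros(3),np.zeros(3),np.array(c['K']),np.array(c['dist_coeffs']))[0][0,0]
E
python3 - <<'E'
from h import *
grab('scene','s0.png');grab('top','t0.png')
for n in('scene','top'):
    print(n,ray(n,(320,200)))
s=env.state();print(s['clock'],s['ee_rot'],s['gripper_width'])
E
```

```text
scene (array([ 0.8665263 , -0.32819735,  0.46057324]), array([-0.67777891,  0.48018915, -0.55680709]))
top (array([ 0.27729661, -0.02311056,  0.79360691]), array([ 0.21510463,  0.02037178, -0.97637851]))
0.1 [-4.75258334e-01 -3.10492952e+00  2.77499088e-03] 0.08535739885803913
```

View pics/s0.png

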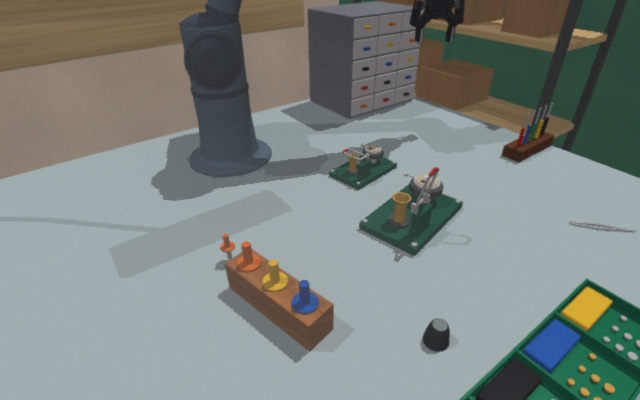

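View pics/t0.png

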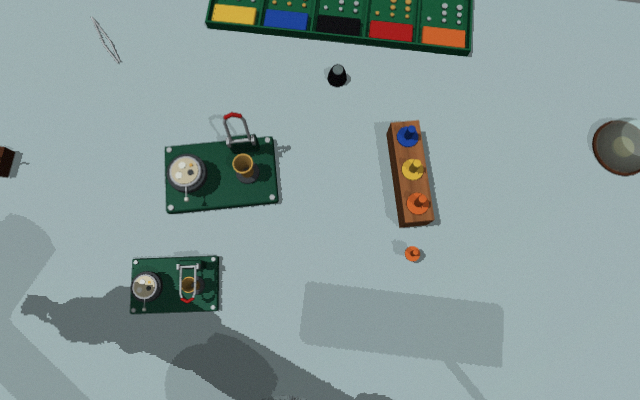

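The scene and top views show these candidates:
- **Orange pins:** one in the rack (scene 247,258 / top 418,203) and a smaller loose one (scene 227,243 / top 413,254). The rack pin is meant: it is larger and sits beside the yellow and blue pins.
- **Green stands:** a large one (scene 412,215 / top 220,175) with its ring standing open, red end at scene 433,172 / top 233,115, and a small one (scene 363,168 / top 175,285). The large one is meant.

Next I'll measure both and confirm them in one enlarged crop.

```bash
python3 - <<'E'
from h import *
s=grab('scene');t=grab('top')
def blobs(im,lo,hi,box,k=4):
    x0,y0,x1,y1=box
    hsv=cv2.cvtColor(im,cv2.COLOR_RGB2HSV)
    m=cv2.inRange(hsv,lo,hi);q=np.zeros_like(m);q[y0:y1,x0:x1]=m[y0:y1,x0:x1]
    n,l,st,c=cv2.connectedComponentsWithStats(q)
    return [(st[i].tolist(),c[i].round(1).tolist()) for i in np.argsort(-st[1:,4])[:k]+1]
print('HSV',[cv2.cvtColor(i,cv2.COLOR_RGB2HSV)[y,x].tolist() for i,x,y in((s,247,264),(t,413,208),(s,432,172),(t,233,115),(s,401,197),(t,243,158))])
for nm,im,ob,rb,bb in(('scene',s,(215,225,270,280),(415,160,445,190),(388,188,415,228)),('top',t,(400,190,440,265),(215,105,255,135),(228,145,265,185))):
    print(nm,'orange',blobs(im,(4,150,90),(14,255,255),ob,3))
    print(nm,'red',blobs(im,(0,150,80),(4,255,255),rb,2))
    print(nm,'brass',blobs(im,(12,90,60),(24,255,255),bb,2))
a=cv2.resize(s[150:290,210:470],None,fx=3,fy=3,interpolation=cv2.INTER_CUBIC)
A=cv2.resize(t[100:225,155:285],None,fx=3,fy=3,interpolation=cv2.INTER_CUBIC)
B=cv2.resize(t[115:265,380:440],None,fx=2.5,fy=2.5,interpolation=cv2.INTER_CUBIC)
# canvas: top row scene crop cut to 800x600
W=np.zeros((600,800,3),np.uint8)
W[:375,:390]=A;W[:375,400:550]=B
sc=cv2.resize(s[150:265,375:470],None,fx=2.5,fy=2.5,interpolation=cv2.INTER_CUBIC);W[:sc.shape[0],560:560+sc.shape[1]]=sc
sc=cv2.resize(s[230:345,215:335],None,fx=1.9,fy=1.9,interpolation=cv2.INTER_CUBIC);W[380:380+sc.shape[0],:sc.shape[1]]=sc
cv2.imwrite('pics/crop.png',W[:,:,::-1])
E
```

```text
HSV [[9, 143, 128], [11, 197, 199], [0, 188, 157], [0, 206, 120], [18, 121, 122], [19, 155, 99]]
scene orange [([241, 254, 20, 17, 165], [252.6, 263.3]), ([237, 256, 7, 10, 51], [240.2, 260.4]), ([224, 242, 10, 9, 43], [229.6, 247.0])]
scene red [([430, 168, 7, 7, 24], [433.2, 171.2])]
scene brass [([392, 192, 19, 31, 392], [400.2, 205.6])]
top orange [([401, 190, 32, 33, 858], [416.0, 205.4]), ([405, 247, 15, 14, 164], [412.0, 253.5])]
top red [([224, 113, 18, 6, 57], [232.0, 115.2])]
top brass [([232, 153, 21, 25, 350], [243.1, 164.1])]
```

View pics/crop.png

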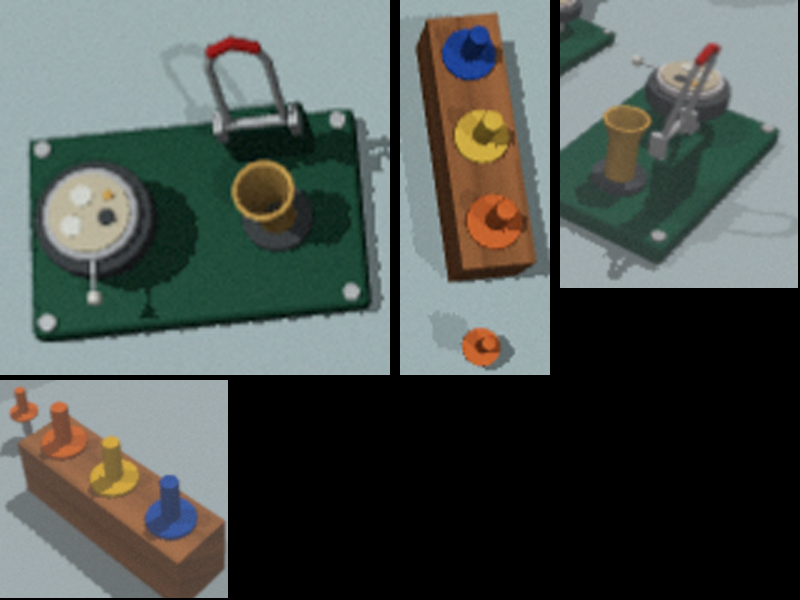

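The crop confirms the choice: the rack's orange pin has its collar at top (417.8,203.4) / scene (248.7,261.6). The large stand has its bush mouth at top (242.7,164) / scene (401.8,198), hinge middle at top (241,141), and red end at top (232.5,115.4) / scene (433,171).

```bash
python3 - <<'E'
from h import *
r=lambda a:np.round(np.array(a)*1000,1)
for n,a,z in(('pin top',(417.8,203.4),.059),('pin griptop',(422.8,198.6),.095),('blue',(407.6,136.6),.059),('yellow',(412.8,169.8),.059),('bush',(242.7,164),.075),('hinge',(241,141.3),.0815),('hingeL',(221/3+155,100+128/3),.0815),('hingeR',(297/3+155,100+118/3),.0815)): print(n,r(onz('top',a,z)))
for n,a,z in(('pin sc',(248.7,261.6),.059),('griptop sc',(246.6,244.7),.095),('bush sc',(401.8,198),.075)): print(n,r(onz('scene',a,z)))
for n,a,b in(('pin',(248.7,261.6),(417.8,203.4)),('grip',(246.6,244.7),(422.8,198.6)),('bush',(401.8,198),(242.7,164)),('red',(433,171),(232.5,115.4)),('watch',((689-560)/2.5+375,75/2.5+150),(155+90/3,100+205/3))):
    x,e=tri(a,b);print(n,r(x),r(e))
E
```

```text
pin top [ 452.9 -171.7   59. ]
pin griptop [ 453.1 -171.9   95. ]
blue [ 569.6 -145.9   59. ]
yellow [ 510.6 -159.2   59. ]
bush [481.5 127.8  75. ]
hinge [518.7 135.5  81.5]
hingeL [513.8 155.7  81.5]
hingeR [524.7 114.3  81.5]
pin sc [ 450.3 -170.1   59. ]
griptop sc [ 452.9 -170.1   95. ]
bush sc [482.3 129.1  75. ]
pin [ 452.5 -171.1   61.2] [0.2 0.2]
grip [ 453.3 -171.    95.7] [0.8 0.8]
bush [482.  128.4  74.9] [0.7 0.7]
red [533.8 138.5 152.6] [1.1 1.1]
watch [462.6 222.7  71.2] [1.4 1.4]
```

```bash
cat >> h.py <<'E'
from scipy.spatial.transform import Rotation as Ro
TH=0.21
def down(th=TH,flip=False,tilt=0):
    y=np.array([-np.sin(th),np.cos(th),0])*(-1 if flip else 1);z=np.array([0,0,-1.])
    return Ro.from_matrix(np.column_stack([np.cross(y,z),y,z])).as_rotvec()
def st():
    s=env.state();print('t',round(s['clock'],2),'p',np.round(s['ee_pos'],4),'F',np.round(s['force'],1),'w',round(s['gripper_width'],4),'ff',np.round(s['finger_force'],1))
P=np.array([.453,-.1713]);B=np.array([.482,.1283])
E
python3 - <<'E'
from h import *
o=down()
for f in(0,1): print(solver.inverse_kinematics([*P,.26],down(flip=f)),solver.inverse_kinematics([*B,.15],down(flip=f)))
env.movep([*P,.24],o);st()
env.move_straight([*P,.066],rate=.15,max_force=15);st()
env.move_gripper(.0,40);st()
env.move_straight([*P,.175],rate=.1);st()
env.movep([*B,.175],o);st()
grab('scene','s1.png');grab('top','t1.png')
a=cv2.imread('pics/s1.png')[90:260,320:500];b=cv2.imread('pics/t1.png')[70:240,150:330]
cv2.imwrite('pics/c1.png',np.hstack([cv2.resize(a,(400,378)),cv2.resize(b,(400,378))]))
E
```

```text
[-0.49260309  0.1814896  -0.02742399  1.36188274  0.         -0.70260309] [ 0.13289844  0.24473412 -0.23292569  1.09313651  0.         -0.07710156]
[-0.49260309  0.1814896  -0.02742399  1.36188274  0.          2.43898956] [ 0.13289844  0.24473412 -0.23292569  1.09313651  0.          3.06449109]
t 2.93 p [ 0.4532 -0.1707  0.24  ] F [-0.5  0.3  0.1] w 0.0853 ff 0.0
t 4.24 p [ 0.4537 -0.1716  0.0668] F [-0.8 -0.2  0.9] w 0.0854 ff 0.0
t 5.01 p [ 0.453  -0.1713  0.066 ] F [-0.8  0.7 -0.5] w 0.0001 ff 0.0
t 6.25 p [ 0.4525 -0.1711  0.1743] F [-0.2  0.6 -0.9] w 0.0001 ff 0.0
t 7.4 p [0.4821 0.1275 0.1748] F [ 0.2 -1.1  0.1] w -0.0001 ff 0.0
```

View pics/c1.png

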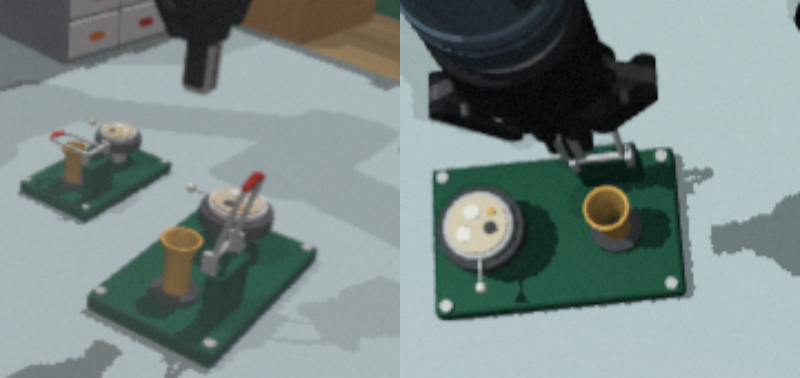

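The gripper closed on nothing: width 0, no pin in the crop. The fingertips show at scene ≈(411,131) and top ≈(226,142), off the bush axis. I'll compare that with where the robot says the TCP is.

```bash
python3 - <<'E'
from h import *
s=env.state();p=s['ee_pos'];print(p,Ro.from_rotvec(s['ee_rot']).as_matrix().round(3).tolist())
print('proj',proj('scene',p),proj('top',p)); print('tip tri',tri((411,131),(226,142)))
print('bush proj',proj('scene',[*B,.075]),proj('top',[*B,.075]))
im1=grab('scene');im2=grab('top')
for im,q in((im1,proj('scene',p)),(im2,proj('top',p))):
    cv2.circle(im,tuple(int(v) for v in q),2,(255,0,255),-1)
a=cv2.resize(im1[80:230,330:480],(400,400));b=cv2.resize(im2[50:200,170:320],(400,400))
cv2.imwrite('pics/c2.png',np.hstack([a,b])[:,:,::-1])
c=cv2.resize(im1[215:345,190:350],(480,390));d=cv2.resize(im2[110:270,380:460],(200,400))[:390]
cv2.imwrite('pics/c3.png',np.hstack([c,d])[:,:,::-1])
E
```

```text
[0.48228188 0.12704146 0.17494852] [[-0.978, -0.206, -0.0], [-0.206, 0.978, -0.0], [0.0, -0.0, -1.0]]
proj [407.45003336 149.20314078] [232.13926186 143.38762994]
tip tri (array([0.47644619, 0.13187507, 0.20342383]), [np.float64(0.0036033741840849603), np.float64(0.0036033741840849386)])
bush proj [401.38980773 198.07388246] [242.42511402 163.67450476]
```

View pics/c2.png

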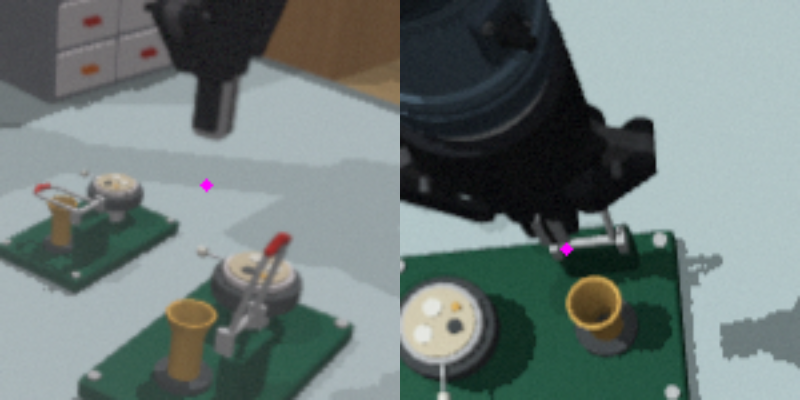

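View pics/c3.png

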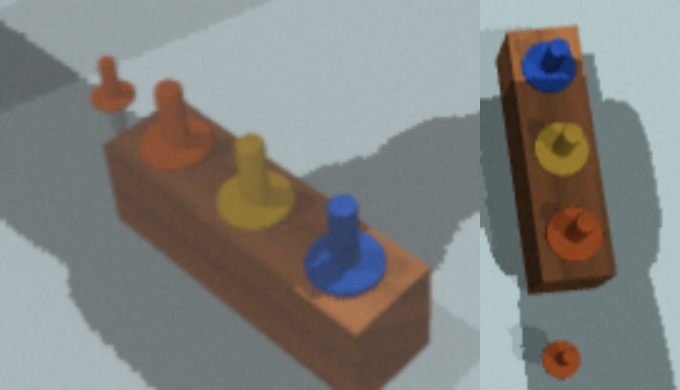

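The pins are undisturbed in the crop. The fingertips (scene ≈(409.5,130), top ≈(227,139)) sit well above the projected TCP (magenta, scene (407,149)), so the real tips are about 30 mm higher than reported. I'll measure this by touching the free bench with the shut fingers.

```bash
python3 - <<'E'
from h import *
o=down()
env.movep([.47,-.03,.12],o);st()
env.move_straight([.47,-.03,.0],rate=.15,max_force=5);st()
try: print(env.move_straight([.47,-.03,-.05],rate=.06,max_force=6))
except env.PlanningError as e: print(e)
st()
im1=grab('scene');im2=grab('top');p=env.state()['ee_pos'];out=[]
env.move_straight([.47,-.03,.03],rate=.15);st()
for n,im in(('scene',im1),('top',im2)):
    q=proj(n,[p[0],p[1],0]);print(n,q);x,y=q.astype(int)
    im[y,x]=(255,0,255)
    out.append(cv2.resize(im[y-50:y+30,x-40:x+40],(400,400),interpolation=cv2.INTER_NEAREST))
cv2.imwrite('pics/c4.png',np.hstack(out)[:,:,::-1])
E
```

```text
t 8.31 p [ 0.4703 -0.0298  0.1204] F [ 0.1  0.2 -0.5] w 0.0002 ff 0.0
t 9.26 p [ 0.471  -0.0297  0.0008] F [ 0.6 -0.4  0.1] w -0.0003 ff 0.0
True
t 9.84 p [ 0.47   -0.0301 -0.0322] F [-3.6  0.3 11.2] w 0.0001 ff 5.6
t 10.51 p [ 0.4696 -0.0299  0.0291] F [ 0.1 -0.7 -0.8] w -0.0002 ff 0.0
scene [328.79157546 259.80459384]
top [333.95935942 192.00127955]
```

View pics/c4.png

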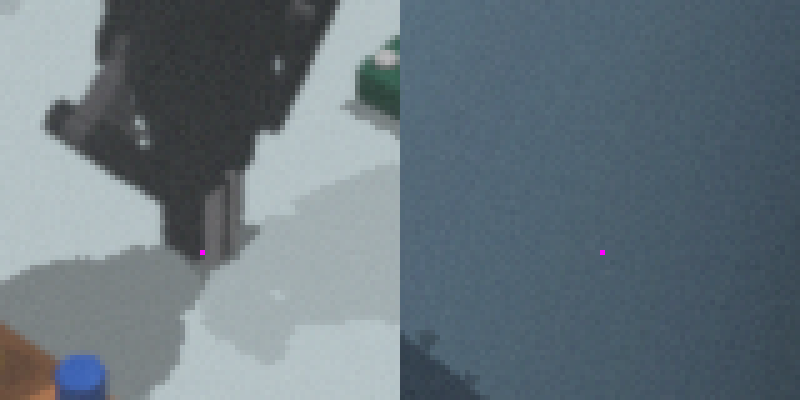

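The bench touch gives a reported z of about -0.0315, so the real tips are 31.5 mm higher than reported. The crop shows the sideways position is fine: the marker sits in the middle of the finger footprint. I'll compensate z and redo the grasp.

```bash
cat >> h.py <<'E'
D=.0315   # real tip z = reported z + D
E
python3 - <<'E'
from h import *
o=down()
env.move_gripper(.085)
env.movep([*P,.125-D],o) if False else env.move_straight([.47,-.03,.14-D],rate=.25)
env.move_straight([*P,.14-D],rate=.25)
print(env.move_straight([*P,.0645-D],rate=.12,max_force=10));st()
env.move_gripper(.0,40);st()
w=env.state()['gripper_width']
if .01<w<.02:
    env.move_straight([*P,.165-D],rate=.12);st()
    env.move_straight([*B,.165-D],rate=.2);st()
    im1=grab('scene','s5.png');im2=grab('top','t5.png')
    # pin middle expected: tip z - .0125 
    out=[]
    for n,im in(('scene',im1),('top',im2)):
        for z in(.165-.0125+.005,.165-.0125-.043,.075):
            x,y=proj(n,[*B,z]).astype(int);im[y,x]=(255,0,255)
        out.append(cv2.resize(im[y-70:y+20,x-45:x+45],(400,400),interpolation=cv2.INTER_NEAREST))
    cv2.imwrite('pics/c5.png',np.hstack(out)[:,:,::-1])
E
```

```text
False
t 13.25 p [ 0.4535 -0.171   0.0335] F [ 0.1 -0.7  0.9] w 0.0855 ff 0.0
t 13.9 p [ 0.4532 -0.1715  0.0333] F [ 0.3 -0.3  2.9] w 0.0125 ff 38.9
t 14.89 p [ 0.4524 -0.171   0.1327] F [ 0.5  0.2 -0.3] w 0.0127 ff 38.9
t 16.55 p [0.4819 0.1276 0.1335] F [-0.1 -0.  -0.6] w 0.0128 ff 38.9
```

View pics/c5.png

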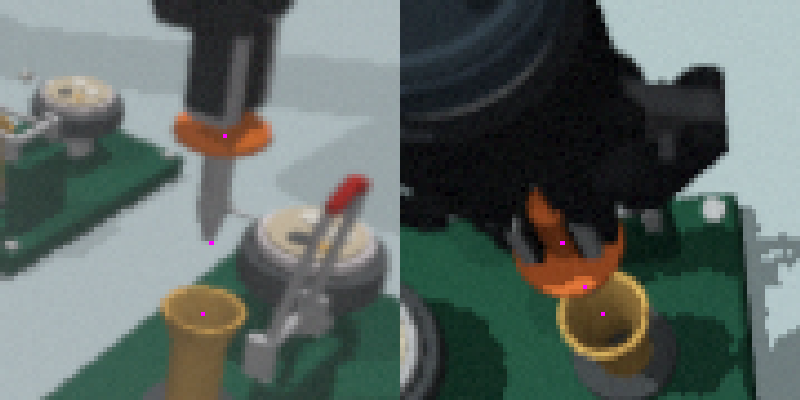

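The pin is held upright above the bush. Its tip (crop 211,242) and collar (225,135) match the projected marks, and the mouth centre is at (203,314). Inserting now.

```bash
python3 - <<'E'
from h import *
env.move_straight([*B,.1-D],rate=.08,max_force=12);st()
hit=env.move_straight([*B,.080-D],rate=.04,max_force=12);print(hit);st()
E
```

```text
t 17.61 p [0.4825 0.1284 0.069 ] F [-0.3  0.3 -0.6] w 0.013 ff 38.9
True
t 18.04 p [0.4824 0.1283 0.0526] F [-1.2  0.1  3.9] w 0.0127 ff 40.1
```

Contact came at 0.0526; the expected home height is 0.0533, so the pin is seated. Next I'll release it, rise, and measure the pin and ring.

```bash
python3 - <<'E'
from h import *
env.move_gripper(.05);st()
env.move_straight([*B,.2-D],rate=.15)
ux=np.array([np.cos(TH),np.sin(TH)])
Q=lambda x:B+ux*x
env.move_gripper(0)
env.move_straight([*Q(.085),.2-D],rate=.2);st()
im1=grab('scene');im2=grab('top');out=[]
for n,im in(('scene',im1),('top',im2)):
    for X in([*B,.079],[*B,.115]):
        x,y=proj(n,X).astype(int);im[y,x]=(255,0,255)
    out.append(cv2.resize(im[y-50:y+40,x-45:x+45],(400,400),interpolation=cv2.INTER_NEAREST))
cv2.imwrite('pics/c6.png',np.hstack(out)[:,:,::-1])
E
```

```text
t 18.48 p [0.4817 0.1282 0.0523] F [0.3 0.  0.8] w 0.0497 ff 0.0
t 20.52 p [0.5643 0.1459 0.1681] F [-0.1  0.6 -0.3] w -0.0001 ff 0.0
```

View pics/c6.png

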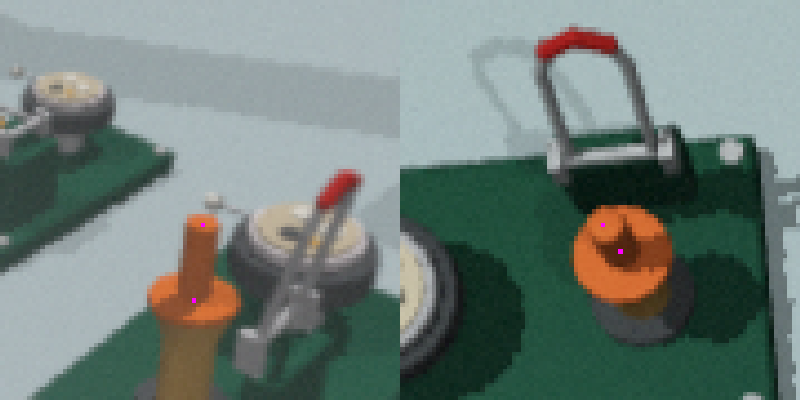

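The crop shows the pin seated: collar on the rim at (195,298), grip top at the mark, and the ring still open with its red end at (340,190) in the scene part. Now I'll push the ring over from its far side.

```bash
python3 - <<'E'
from h import *
ux=np.array([np.cos(TH),np.sin(TH)])
Q=lambda x:B+ux*x
print(env.move_straight([*Q(.085),.129-D],rate=.12,max_force=6));st()
print(env.move_straight([*Q(.03),.129-D],rate=.08,max_force=12));st()
print(env.move_straight([*Q(-.008),.129-D],rate=.06,max_force=12));st()
env.pause(.3)
env.move_straight([*Q(-.008),.22-D],rate=.15);st()
env.move_straight([*(Q(-.008)+[-.05,-.12]),.26-D],rate=.25);st()
im1=grab('scene');im2=grab('top');out=[]
for n,im in(('scene',im1),('top',im2)):
    for X in([*Q(-.036),.0815],[*B,.115]):
        q=proj(n,X);x,y=q.astype(int)
    out.append(cv2.resize(im[y-50:y+40,x-45:x+45],(400,400),interpolation=cv2.INTER_NEAREST))
    m=cv2.inRange(cv2.cvtColor(im,cv2.COLOR_RGB2HSV),(0,150,80),(4,255,255));e=proj(n,[*Q(-.036),.0815]).astype(int)
    ys,xs=np.nonzero(m[e[1]-15:e[1]+15,e[0]-15:e[0]+15]);print(n,'exp',e,'red',len(xs),(xs+e[0]-15).mean() if len(xs) else 0,(ys+e[1]-15).mean() if len(xs) else 0)
cv2.imwrite('pics/c7.png',np.hstack(out)[:,:,::-1])
E
```

```text
False
t 21.36 p [0.5654 0.146  0.0982] F [ 0.3 -0.6 -0.2] w -0.0003 ff 0.0
False
t 22.19 p [0.512  0.1347 0.0978] F [ 0.1 -0.6  0.7] w 0.0003 ff 0.0
False
t 22.98 p [0.4745 0.1267 0.0977] F [0.3 0.1 0.1] w -0.0002 ff 0.0
t 24.03 p [0.4738 0.1266 0.1878] F [-0.2  0.3  0. ] w 0.0003 ff 0.0
t 24.73 p [0.424  0.007  0.2278] F [0.1 0.  0.7] w -0.0002 ff 0.0
scene exp [385 188] red 16 386.75 186.875
top exp [242 183] red 0 0 0
```

View pics/c7.png

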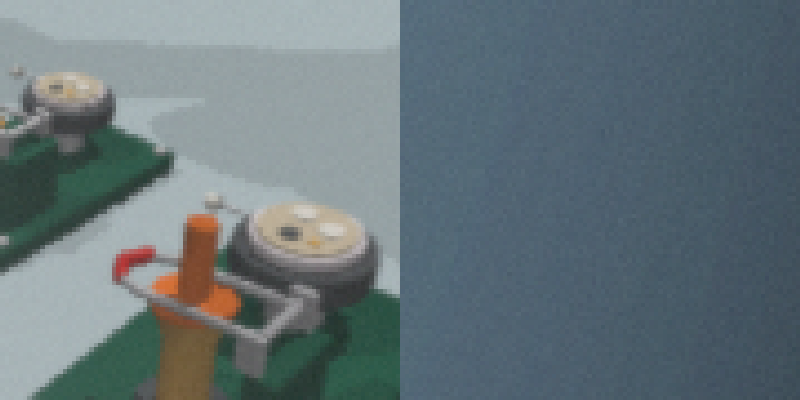

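The ring lies over the seated pin. Its red end is at scene (386.8,186.9) against (385,188) expected for flat, about 1–2 px off. The gripper is clear of everything, so I'm handing in.

```bash
python3 -c "
from h import *
st();print(job.hand_in())"
```

```text
t 24.82 p [0.4241 0.0075 0.2276] F [-0.4 -0.2  0.3] w 0.0001 ff 0.0
the job is handed in; nothing more can be done
None
```

I handed the job in at about 25 s: the orange pin is home in the bush, the ring lies flat over its collar in the last picture, and the robot is clear of everything; the hand-in call returned no verdict.

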